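Take ring cores from a magazine on a barbed spindle

TASK

Take the barbed spindle out of its stand and push it down through the three ferrite ring cores in the spring-floored magazine until its collar is fully home on the top core and the barbs have snapped out under the bottom one; lift all three out together on it, and stand the spindle with the cores back upright in its stand, the cores flat on the stand's top, and let go. Ferrite chips easily, so never load the cores with more than about 25 N, and leave the other things on the bench where they lie.

Things in the scene. Friction and masses are not known exactly. Their poses are not given: they have to be found in the camera images.
- spindle: pick-up spindle, 124 mm long, 140 g, point down, hanging by its collar in the stand at the start; origin at the centre of its lower tip, z up along it. From the tip up: cone of 3 to 12 mm diameter in the first 9 mm; round steel shaft of diameter 12 to 48 mm; flat rubber-faced collar, diameter 30, from 48 to 54; square black handle from 54 to 120; cap to 124.
- spindle_handle (a point): middle of the spindle's black handle, 87 mm above its tip: square section 24 mm, faces along the spindle's x and y, 66 mm tall
- spindle_barbs (a point): on the spindle's axis at the ends of its two spring barbs, 23 mm above the tip. They lean outward going up, to +x and -x, 20 mm across when free. Pushed down into a core they fold in (4 to 10 N in all) and snap out below it; pulled up they cannot fold. They snap suddenly: at over 10 mm/s the collar may land too hard. Three cores on the collar leave the barbs 1 mm of play.
- stand: fixed aluminium block, 64x64 mm (80 along x with its rubber feet), 55 mm high, with an upright round bore of diameter 22 right through its middle; origin at the centre of its underside, z up. At the end the cores lie on its top and the spindle's lower 22 to 24 mm are in the bore.
- magazine: fixed upright aluminium tube, inside diameter 43, outside 49, rim 82 mm above the bench, on a 70x70x10 mm foot plate; open inside down to the bench. The three cores lie in it as one stack, each up to 1.5 mm off its middle. Origin at the centre of its underside, z up.
- magazine_floor_top (a point): middle of the magazine's sprung floor, 62 mm up at rest; open in the middle. A push of 1 to 3 N sinks it with the cores by 3 to 31 mm until the bottom core meets a hard stop (open tube, inside diameter 26) whose depth differs each time and is not visible. The spring is too weak to fold the barbs, so they pass only with the cores on the stop.
- core_0: ferrite ring core (dark grey flat ring): outside diameter 40, hole diameter 14, 8 mm thick, 30 to 50 g; origin at the centre of its underside, z along the hole. The bottom one.
- core_1: ferrite ring core (dark grey flat ring): outside diameter 40, hole diameter 14, 8 mm thick, 30 to 50 g; origin at the centre of its underside, z along the hole. The middle one.
- core_2: ferrite ring core (dark grey flat ring): outside diameter 40, hole diameter 14, 8 mm thick, 30 to 50 g; origin at the centre of its underside, z along the hole. The top one; its top stands 86 mm above the bench.
- wick_reel: bystander: yellow flat reel of desoldering braid, 50x48x9 mm, lying; origin at the centre of its underside
- tweezers: bystander: straight steel tweezers, 123 mm long, 9 mm high, lying; origin at the centre of its underside
- multimeter: bystander: handheld multimeter in a teal case, 140x80x44 mm, lying; origin at the centre of its underside
- flux_bottle: bystander: small orange and blue dropper bottle, 18x28x94 mm, upright; origin at the centre of its underside
- battery: bystander: block battery, 50x27x18 mm, lying; origin at the centre of its underside
- desolder_pump: bystander: desoldering pump, 155 mm long, 25 mm high, lying; origin at the centre of its underside
Things that resemble listed ones, but are neither listed nor needed, are in the scene too. Leave any blue or white look-alike of the core_2 alone.

How it is judged:
On the way, in this order (a step that is already met when the one before it is completed fails the run):
1. the spindle is through all three cores, its collar home and its barbs under the bottom core (z of core_0 in the frame of spindle between 0.0205 and 0.027 m and x of core_0 in the frame of spindle between -0.003 and 0.003 m and y of core_0 in the frame of spindle between -0.003 and 0.003 m and z of core_1 in the frame of spindle between 0.0285 and 0.035 m and x of core_1 in the frame of spindle between -0.003 and 0.003 m and y of core_1 in the frame of spindle between -0.003 and 0.003 m and z of core_2 in the frame of spindle between 0.0365 and 0.043 m and x of core_2 in the frame of spindle between -0.003 and 0.003 m and y of core_2 in the frame of spindle between -0.003 and 0.003 m and z of core_0 in the frame of spindle above 0.0228 m), for 0.2 s.
2. all three cores hang on the spindle, lifted clear of the magazine (z of core_0 in the frame of spindle between 0.0205 and 0.027 m and x of core_0 in the frame of spindle between -0.003 and 0.003 m and y of core_0 in the frame of spindle between -0.003 and 0.003 m and z of core_1 in the frame of spindle between 0.0285 and 0.035 m and x of core_1 in the frame of spindle between -0.003 and 0.003 m and y of core_1 in the frame of spindle between -0.003 and 0.003 m and z of core_2 in the frame of spindle between 0.0365 and 0.043 m and x of core_2 in the frame of spindle between -0.003 and 0.003 m and y of core_2 in the frame of spindle between -0.003 and 0.003 m and height (world z) of core_0 above 0.095 m), for 0.2 s.
At the end, for the whole second after the job is handed in: Spindle released, at rest in the stand, upright within 0.1 rad, within 7 mm of the bore's middle, tip 26 to 36 mm above the bench; the three cores on it between barbs and collar, within 3 mm of its axis; the bottom core flat on the stand's top (within 3 mm and 0.08 rad) (z of core_0 in the frame of spindle between 0.0205 and 0.027 m and x of core_0 in the frame of spindle between -0.003 and 0.003 m and y of core_0 in the frame of spindle between -0.003 and 0.003 m and z of core_1 in the frame of spindle between 0.0285 and 0.035 m and x of core_1 in the frame of spindle between -0.003 and 0.003 m and y of core_1 in the frame of spindle between -0.003 and 0.003 m and z of core_2 in the frame of spindle between 0.0365 and 0.043 m and x of core_2 in the frame of spindle between -0.003 and 0.003 m and y of core_2 in the frame of spindle between -0.003 and 0.003 m and horizontal distance between spindle and stand below 0.007 m and height (world z) of spindle between 0.026 and 0.036 m and angle between spindle's own z axis and vertical below 0.1 rad and height (world z) of core_0 between 0.052 and 0.058 m and angle between core_0's own z axis and vertical below 0.08 rad and linear speed of spindle below 0.02 m/s and contact force between the fingers and spindle below 0.1 N); the robot touches nothing.
It fails at once if a core is loaded with more than 25 N by the spindle (contact force between spindle and core_0 above 25 N or contact force between spindle and core_1 above 25 N or contact force between spindle and core_2 above 25 N).
It fails at once if a bystander is moved more than 25 mm (distance of any of wick_reel, tweezers, multimeter, flux_bottle, battery, desolder_pump from where it was at the start of the episode above 0.025 m).
It also fails if it takes over 64 s, if anything falls off the work surface, if the arm or the gripper's body presses on something with over 40 N, if the wrist force passes 120 N, or if a joint passes its speed limit or range.

ROBOT

A 7-joint arm with a two-finger parallel gripper is mounted at the origin on a cart in front of the work surface, level with it; the furniture and walls round the work are solid. World frame = base frame: x ahead of the robot, y to its left, z up, the work surface at z = 0. Lengths are in m, angles in rad, forces in N, time in s.
With the tool pointing down it reaches from about 0.35 to 0.775 m from the base axis. Payload 3.1 kg.
Tool frame: the origin (TCP) lies midway between the tips of the shut fingers; the grasp point (between the pads) lies 19 mm behind it; z points along the fingers, y is the line along which they close (so a half turn about z gives the same grasp; the last joint's range is limited). The gripper opens to 85 mm and grips with 20 to 120 N. Pads are 22 mm wide; open, the fingers measure 114 mm over their backs; the gripper's body (76 mm by 85 mm) begins 54 mm behind the grasp point. The pads swing forward as they close: fully open they stand 13 mm farther back than shut.
Start: joints at [1.156, 0.311, 0.014, 1.512, -0.004, 1.319, -0.027], TCP at [0.2, -0.512, 0.231] pointing down, gripper open.
Joint ranges: [-2.7, 2.7], [-0.3, 1.91], [-1.27, 1.3], [0.12, 2.57], [-1.44, 4.58], [0.2, 2.03], [-3.05, 3.05]. Speed limits (rad/s): [2.79, 2.79, 3.14, 3.14, 3.14, 3.14, 3.14].

INTERFACE

Orientations are given as [roll, pitch, yaw] about the fixed x, y, z axes, in that order (R = Rz(yaw) Ry(pitch) Rx(roll)).
In Python, from rig import bot gives the robot as it stands. Calls block until the motion is done:
- bot.movep(position, orientation): joint-space move of the TCP to a pose.
- bot.servo_line(position, rotation=None, rate=0.15, until_force=None): straight line of the TCP; rotation=None keeps the orientation; rate is the mean speed in m/s. With until_force (N) it stops when the force on the tool has changed by that much, and returns True; else False.
- bot.move_j(angles): joint-space move.
- bot.move_gripper(opening, grasp_force=None): finger opening in m; grasp_force is the grip in N (None keeps the last); returns when the fingers have stopped.
- bot.sleep(seconds).
- bot.inverse_kinematics(position, orientation): joint angles nearest the present ones, or None.
- bot.read_state(): the state.
- bot.get_image(name): name is "scene" or "top" or "wrist"; returns a dict with "pixels" (384x512x3 uint8, red, green, blue), "vertical_fov" (degrees; the focal length in pixels is half the picture's height over the tangent of half this angle, whatever the lens; pixels are square), "cx", "cy" (the principal point, pixels), "k1" (the pictures are not rectified: a ray, as slopes to the right and down, at radius r is drawn at 1 + k1 r^2 times it, then the intrinsics apply), "world_to_cam" (4x4, takes a point from world to camera coordinates). Camera axes: x right, y down, z forward; pixel columns grow to the right and rows downward; lengths in m; the calibration is good to about 2 mm. A picture is of the moment at which its call begins. There is no depth.
A pose or a line that the arm cannot do raises bot.MotionError and nothing moves.
- bot.hand_in(): hands the job in; it is judged then, once.
The state is a dict: "t": time; "joints": joint angles; "joint_vel": joint speeds; "joint_torque": joint torques, N m; "tcp_pos": TCP position; "tool_rot": TCP orientation; "wrist_force": force on the tool from outside, world axes, zero at the start; "wrist_torque": the same for the moment, N m; "gripper_width": finger opening in m; "gripper_force": force on a finger pad.
Only numpy, scipy, OpenCV 4.12 (cv2) and the standard library are available. Lean on these libraries where they do the work, as an engineer would, in place of code of your own. Each camera call takes 0.05 s, during which the arm holds its last target. There are 200 camera calls.

## Working session

There is one attempt and no reset: what is moved stays moved. The work goes in short steps, each a Python script; the robot and the scene stay as the last script left them, time stands still between calls to the robot, and variables do not carry over. Pictures are saved under pics/ and viewed, at most 10 in all, crops included, and the job is handed in when it is done.

```bash
mkdir -p pics; ls; cat > h.py <<'E'
import numpy as np, cv2
from rig import bot
def K(im):
    f=192/np.tan(np.radians(im["vertical_fov"])/2); return np.array([[f,0,im["cx"]],[0,f,im["cy"]],[0,0,1.]])
def ray(im,u,v):
    k=K(im); d=np.array([(u-k[0,2])/k[0,0],(v-k[1,2])/k[1,1]]); s=d.copy()
    for _ in range(20): s=d/(1+im["k1"]*(s@s))
    T=np.array(im["world_to_cam"]); R=T[:3,:3]; return -R.T@T[:3,3], R.T@np.array([s[0],s[1],1])
def onz(im,u,v,z):
    o,d=ray(im,u,v); return o+d*(z-o[2])/d[2]
def proj(im,p):
    T=np.array(im["world_to_cam"]); c=T[:3,:3]@np.array(p)+T[:3,3]; s=c[:2]/c[2]; s=s*(1+im["k1"]*(s@s)); k=K(im)
    return np.array([k[0,0]*s[0]+k[0,2],k[1,1]*s[1]+k[1,2]])
def save(im,n,crop=None,s=1):
    a=im["pixels"][:,:,::-1]
    if crop: x0,y0,x1,y1=crop; a=a[y0:y1,x0:x1]
    cv2.imwrite(f"pics/{n}.png",cv2.resize(a,None,fx=s,fy=s,interpolation=cv2.INTER_CUBIC))
E
python3 - <<'E'
from h import *
import pickle
d={n:bot.get_image(n) for n in("scene","top","wrist")}
pickle.dump(d,open("im0.pkl","wb"))
for n in d:
    im=d[n]; print(n,im["vertical_fov"],im["k1"],ray(im,256,192))
save(d["scene"],"scene0",s=1.5); save(d["top"],"top0",s=1.5)
print(bot.read_state())
E
```

```text
pics
scene 43.67297594987302 0.017536977339526288 (array([0.05567797, 0.75930428, 1.03264283]), array([ 0.3662809 , -0.5882179 , -0.72108568]))
top 48.12287079549971 -0.028912133271652332 (array([ 0.45139477, -0.00200005,  1.11061211]), array([ 0.0800571 , -0.00790426, -0.99681344]))
wrist 69.32980703830319 -0.009446682522125547 (array([ 0.27812174, -0.48162717,  0.3724829 ]), array([-0.32148277, -0.11337352, -0.94033645]))
{'t': 0.15, 'joints': array([ 1.1563217 ,  0.31153037,  0.01400076,  1.51265416, -0.00437935,
        1.3191705 , -0.02721523]), 'joint_vel': array([-0.00049202, -0.00120252,  0.00054682, -0.00457599, -0.00051302,
        0.00015215, -0.00048923]), 'joint_torque': array([ 8.92632033e-04, -3.80272472e+01,  1.46527668e-01, -2.30847126e+01,
        1.22308556e-02,  9.72908194e-03,  2.46486373e-06]), 'tcp_pos': array([ 0.20012477, -0.51173388,  0.23049095]), 'tool_rot': array([-3.13986331e+00,  9.88737434e-05,  3.72834806e-01]), 'wrist_force': array([0.91262269, 0.24497174, 0.30233451]), 'wrist_torque': array([-0.01282178,  0.03731544,  0.00690945]), 'gripper_force': 0.0, 'gripper_width': 0.08559690606484853}
```

View pics/top0.png

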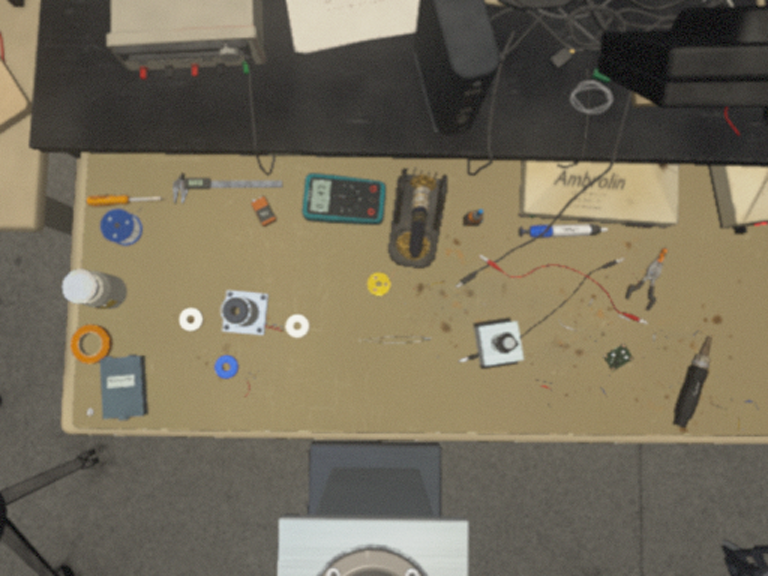

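View pics/scene0.png

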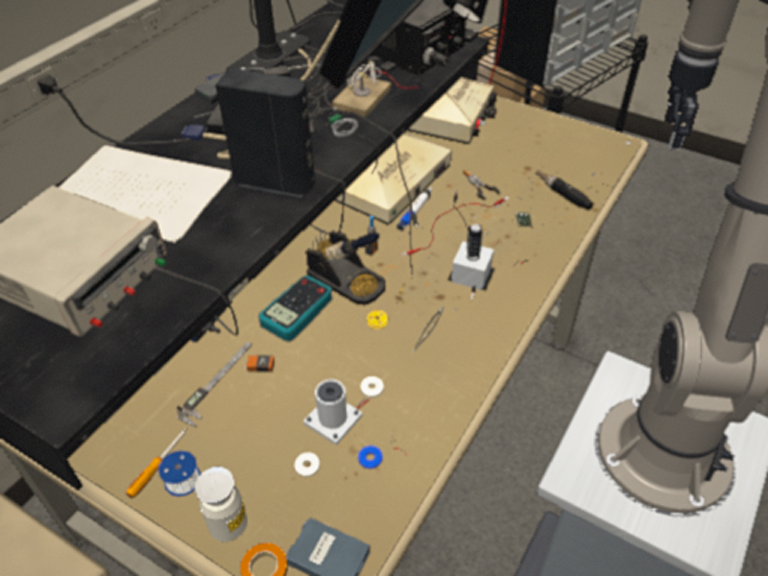

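The top view shows the white stand at about (500,343)/1.5, with the black spindle handle at (506,342)/1.5. The grey magazine tube, with the dark cores inside it, is at (240,311)/1.5. White rings at (190,319) and (297,326) and a blue ring at (227,367), all /1.5, are look-alikes lying on the bench. The cores I want are the dark grey ones inside the tube. I'll confirm that in a crop and measure.

```bash
python3 - <<'E'
from h import *
import pickle
d=pickle.load(open("im0.pkl","rb")); im=d["top"]; a=im["pixels"]
def c(im,x,y,w,h): return cv2.resize(im["pixels"][y:y+h,x:x+w,::-1],(390,290),interpolation=cv2.INTER_CUBIC)
s=d["scene"]
cv2.imwrite("pics/crop1.png",np.vstack([np.hstack([c(im,306,203,54,40),c(im,136,188,54,40)]),np.hstack([c(s,285,140,68,51),c(s,190,245,68,51)])]))
hsv=cv2.cvtColor(a,cv2.COLOR_RGB2HSV)
for n,(x,y,w,h),z in (("stand",(306,203,54,50),.055),("mag",(136,186,50,46),.01)):
    m=((hsv[y:y+h,x:x+w,1]<50)&(hsv[y:y+h,x:x+w,2]>110)).astype(np.uint8)
    cs,_=cv2.findContours(m,cv2.RETR_EXTERNAL,cv2.CHAIN_APPROX_NONE); k=max(cs,key=cv2.contourArea)
    b=cv2.boxPoints(cv2.minAreaRect(k))+[x,y]
    P=np.array([onz(im,*p,z) for p in b]); e=np.diff(P,axis=0)
    print(n,b.round(1).tolist(),P.mean(0).round(4),np.linalg.norm(e,axis=1).round(3),np.degrees(np.arctan2(e[:,1],e[:,0])).round(1))
print("cap",onz(im,506/1.5,342/1.5,.125),"core",onz(im,238/1.5,310/1.5,.086))
E
```

```text
stand [[315.7, 217.0], [345.4, 212.8], [349.3, 240.2], [319.6, 244.5]] [ 0.4494 -0.1995  0.055 ] [0.074 0.068 0.074] [ -81.  -171.9   98.9]
mag [[145.4, 220.8], [148.0, 192.2], [178.8, 195.0], [176.2, 223.6]] [0.495  0.2286 0.01  ] [0.073 0.08  0.073] [ -3.  -94.2 176.7]
cap [ 0.45107874 -0.1974288   0.125     ] core [0.49462759 0.22098017 0.086     ]
```

View pics/crop1.png

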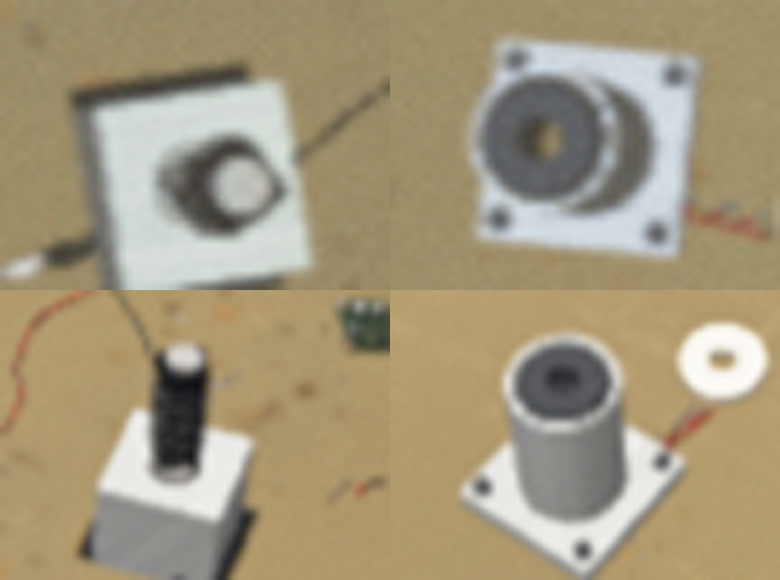

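The crop confirms it. The spindle's black handle stands in the white block and is turned to it, with a corner pointing right. The magazine tube holds the dark grey ring, and the decoys are the white ring and others on the bench. Next I'll go above the spindle for a close look.

```bash
python3 - <<'E'
from h import *
import pickle
bot.movep([0.451,-0.199,0.25],[np.pi,0,0])
im=bot.get_image("wrist"); pickle.dump(im,open("im1.pkl","wb")); save(im,"w1",s=1.5)
s=bot.read_state(); print(s["t"],s["tcp_pos"],s["tool_rot"],s["wrist_force"],ray(im,256,192),s["joints"])
print([proj(im,p).round(1) for p in ([.45,-.199,.055],[.45,-.199,.131])])
E
```

```text
1.6917 [ 0.45037315 -0.20066676  0.24986081] [ 3.14093467e+00  4.80696609e-04 -2.80817926e-03] [-0.19812496 -0.11547201 -0.06967313] (array([ 0.53413271, -0.20073239,  0.39200437]), array([-0.34073637,  0.00971767, -0.94034124])) [ 0.58427475  0.19553151 -0.23784553  1.62022567  0.0479393   1.33169891
 -1.23417928]
[array([257.2, 163.3]), array([256.9, 182.1])]
```

View pics/w1.png

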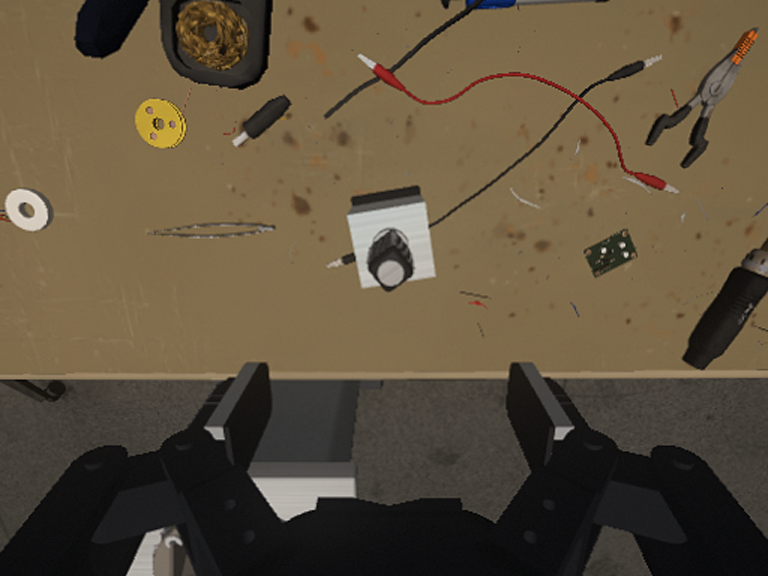

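The wrist view shows the stand at (392,240)/1.5 and the spindle cap at (390,272)/1.5. The handle sits cornerwise, and the wick reel and tweezers are well clear. Now for the handle's yaw.

```bash
python3 - <<'E'
from h import *
import pickle
im=pickle.load(open("im1.pkl","rb")); a=im["pixels"]; hsv=cv2.cvtColor(a,cv2.COLOR_RGB2HSV)
x,y,w,h=225,115,75,90
c=hsv[y:y+h,x:x+w]
m=((c[:,:,1]<60)&(c[:,:,2]>125)).astype(np.uint8)
n,l,st,ce=cv2.connectedComponentsWithStats(m)
for i in range(1,n):
    if st[i,4]>60: print(st[i],ce[i]+[x,y])
save(im,"w1c",(x,y,x+w,y+h),6.5)
E
```

```text
[   6   19   60   58 1756] [261.84851936 158.261959  ]
[ 27  59  17  17 221] [259.98642534 181.70135747]
```

View pics/w1c.png

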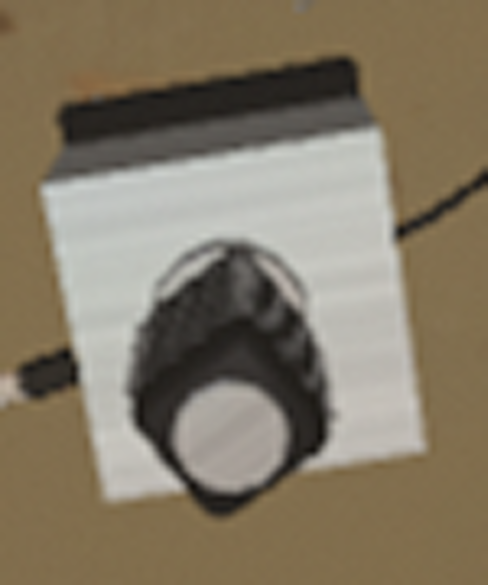

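The handle's top-face corners in this 6.5x crop are at about (138,398), (220,512), (327,437) and (245,322). The stand's top corners are at (42,185), (380,125), (425,452) and (107,500).

```bash
python3 - <<'E'
from h import *
import pickle
im=pickle.load(open("im1.pkl","rb"))
W=lambda L,z:np.array([onz(im,225+p[0]/6.5-.42,115+p[1]/6.5-.42,z) for p in L])
for L,z in (([(138,398),(220,512),(327,437),(245,322)],.127),([(42,185),(380,125),(425,452),(107,500)],.055)):
    P=W(L,z); e=np.roll(P,-1,0)-P
    print(P.mean(0).round(4),np.linalg.norm(e,axis=1).round(4),(np.degrees(np.arctan2(e[:,1],e[:,0]))%90).round(1))
print(onz(im,259.99,181.7,.131))
E
```

```text
[ 0.452  -0.2024  0.127 ] [0.0224 0.0206 0.0222 0.0202] [33.9 36.6 34.8 36.1]
[ 0.4493 -0.204   0.055 ] [0.064  0.0647 0.0636 0.0636] [9.9 9.4 8.9 9.7]
[ 0.45035959 -0.20203094  0.131     ]
```

```bash
python3 - <<'E'
from h import *
import pickle
for y in (.61,-.96):
    print(y,[bot.inverse_kinematics(p,[np.pi,0,y]) for p in ([.495,.222,.25],[.495,.222,.09],[.4505,-.2023,.09])])
Y=.61; d={}
for n,p in (("mag",[.495,.222,.25]),("spi",[.4505,-.2023,.25])):
    bot.movep(p,[np.pi,0,Y]); bot.sleep(.3)
    s=bot.read_state(); im=bot.get_image("wrist"); d[n]=im; im["tcp"]=s["tcp_pos"]
    print(n,s["t"],s["tcp_pos"],s["tool_rot"])
pickle.dump(d,open("im2.pkl","wb"))
A=[]
for n,p,z in (("mag",[.495,.222,.084],.086),("spi",[.4505,-.2023,.131],.131)):
    im=d[n]; u,v=proj(im,p).astype(int); print(n,u,v)
    c=im["pixels"][v-50:v+50,u-65:u+65]
    A.append(cv2.resize(c[:,:,::-1],None,fx=3,fy=3,interpolation=cv2.INTER_CUBIC))
cv2.imwrite("pics/ms.png",np.hstack(A))
E
```

```text
0.61 [array([ 0.05220003,  0.36041136, -0.68769014,  1.47815989,  0.22979091,
        1.38495282, -1.60714397]), array([ 0.05175195,  0.51222049, -0.69135913,  1.70975166,  0.36779862,
        1.05334481, -1.7223441 ]), array([ 0.62242377,  0.34693223, -0.29110728,  1.85148585,  0.11940697,
        0.96005404, -0.68171587])]
-0.96 [array([-1.0102927 ,  0.33947505,  0.75093565,  1.51947855, -0.23376662,
        1.37479796, -2.77304983]), array([-0.87499945,  0.4593376 ,  0.56682095,  1.74643268, -0.28346676,
        1.01821278, -2.73560583]), array([ 0.48825927,  0.33412391, -0.12427683,  1.85660756,  0.04985953,
        0.95383943, -2.18886843])]
mag 3.55 [0.49532325 0.22119652 0.24998135] [3.14128271e+00 1.14961429e-04 6.08477782e-01]
spi 5.475 [ 0.4508263  -0.20159458  0.25001387] [-3.14154427e+00 -1.38058016e-04  6.11515827e-01]
mag 257 168
spi 258 182
```

View pics/ms.png

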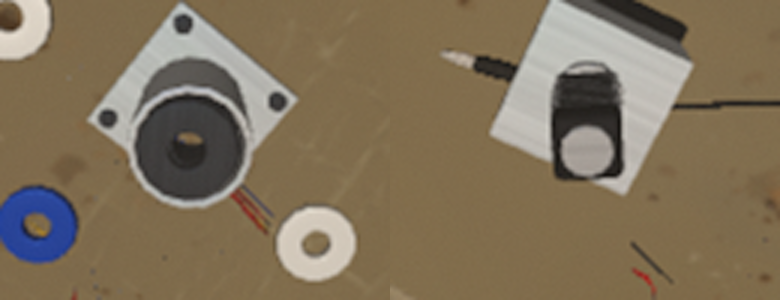

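The crop shows the magazine rim centred near (190,147), with dark grey cores inside. On the right, the handle is squared up with the tool, and its cap is at (587,151).

```bash
python3 - <<'E'
from h import *
import pickle
d=pickle.load(open("im2.pkl","rb"))
im=d["mag"]; g=cv2.cvtColor(im["pixels"],cv2.COLOR_RGB2HSV)
x,y=257-65,168-50
c=g[y:y+100,x:x+130]; m=((c[:,:,1]<60)&(c[:,:,2]>135)).astype(np.uint8)
# holes: dark disc inside the rim ring
cs,hi=cv2.findContours(m,cv2.RETR_CCOMP,cv2.CHAIN_APPROX_NONE)
for k,h in zip(cs,hi[0]):
    if cv2.contourArea(k)>500:
        e=cv2.fitEllipse(k); cu=np.array(e[0])+[x,y]; print("hole" if h[3]>=0 else "outer",cv2.contourArea(k),np.round(cu,1),np.round(e[1],1),onz(im,*cu,.082).round(4),onz(im,*cu,.082)-im["tcp"])
im=d["spi"]; g=cv2.cvtColor(im["pixels"],cv2.COLOR_RGB2HSV); x,y=258-65,182-50
c=g[y:y+100,x:x+130]; m=((c[:,:,1]<60)&(c[:,:,2]>125)).astype(np.uint8)
n,l,st,ce=cv2.connectedComponentsWithStats(m)
for i in range(1,n):
    if 120<st[i,4]<400: print("cap",st[i],onz(im,*(ce[i]+[x,y]),.131).round(4))
P=np.array([onz(im,x+(px-390)/3-.33,y+py/3-.33,.055) for px,py in ((553,0),(692,62),(626,195),(490,132))]); print("stand",P.round(4).tolist(),P.mean(0))
E
```

```text
outer 2631.0 [255.4 154.6] [58.5 61.4] [0.5067 0.2333 0.082 ] [ 0.01134735  0.01207249 -0.16798135]
hole 1102.0 [254.9 166.6] [36.9 38.1] [0.4949 0.2257 0.082 ] [-0.00046612  0.00454746 -0.16798135]
cap [ 57  42  17  17 220] [ 0.4502 -0.2017  0.131 ]
stand [[0.4744, -0.1682, 0.055], [0.4864, -0.2291, 0.055], [0.4235, -0.2412, 0.055], [0.4136, -0.1775, 0.055]] [ 0.44945634 -0.20401687  0.055     ]
```

Magazine (0.4949, 0.2257), spindle (0.4502, -0.2017), stand (0.4494, -0.204); the top view agrees once its crop is re-read. Grasping now.

```bash
python3 - <<'E'
from h import *
Y=.61
print(bot.servo_line([.4502,-.2017,.091],[np.pi,0,Y],rate=.1,until_force=8))
s=bot.read_state(); print(s["t"],s["tcp_pos"],s["wrist_force"])
bot.move_gripper(.015,grasp_force=80); s=bot.read_state(); print(s["gripper_width"],s["gripper_force"],s["tcp_pos"],s["wrist_force"])
p=s["tcp_pos"]
print(bot.servo_line([p[0],p[1],.20],rate=.08,until_force=12))
s=bot.read_state(); print(s["t"],s["gripper_width"],s["tcp_pos"],s["tool_rot"],s["wrist_force"],s["wrist_torque"])
import pickle
d={n:bot.get_image(n) for n in("wrist","scene")}; pickle.dump(d,open("im3.pkl","wb"))
im=d["scene"];u,v=proj(im,p*[1,1,0]+[0,0,.16]).astype(int)
A=cv2.resize(im["pixels"][v-40:v+40,u-40:u+40],(380,380)); B=d["wrist"]["pixels"][40:340,60:460]; B=cv2.resize(B,(507,380))
cv2.imwrite("pics/grasp.png",np.hstack([A,B])[:,:,::-1])
E
```

```text
False
7.2667 [ 0.45073158 -0.20190352  0.09158096] [1.06226904 0.42922691 0.50612252]
0.023263078587343382 78.34585905075073 [ 0.45039181 -0.20173083  0.09121657] [-0.69774317 -0.66617494  2.17427442]
False
9.375 0.02337826810092196 [ 0.44996748 -0.20158838  0.19938238] [-3.14036025e+00  5.99759453e-04  6.10013117e-01] [-0.43651333 -0.00488839 -2.42828055] [ 0.01327218 -0.0340819   0.03950756]
```

```bash
python3 -c "
import cv2;a=cv2.imread('pics/grasp.png');cv2.imwrite('pics/grasp2.png',cv2.resize(a,(790,338)))"
```

```text
(no output)
```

View pics/grasp2.png

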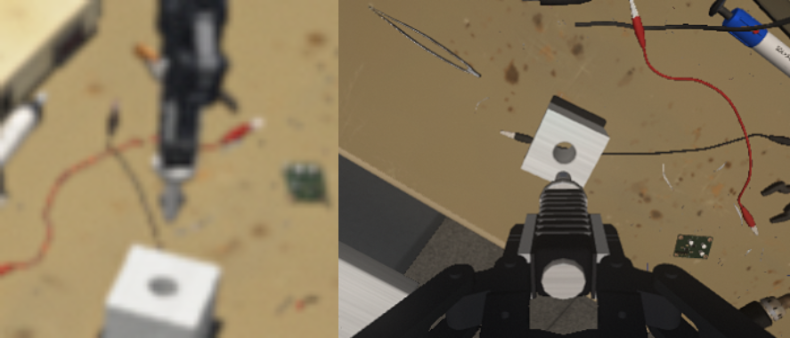

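The spindle is held upright in the fingers. The stand's bore shows at (563,152) and the cap at (563,279) in the picture. I'll measure both and then go over the magazine.

```bash
python3 - <<'E'
from h import *
import pickle
d=pickle.load(open("im3.pkl","rb")); im=d["wrist"]; g=cv2.cvtColor(im["pixels"],cv2.COLOR_RGB2HSV)
x,y=235,155; c=g[y:y+32,x:x+48]; 
for t in (110,130,150):
    n,l,st,ce=cv2.connectedComponentsWithStats((c[:,:,2]<t).astype(np.uint8))
    for i in range(1,n):
        if 80<st[i,4]<500 and np.hypot(*(ce[i]+[x,y]-[259,175]))<8: print("bore",t,st[i],onz(im,*(ce[i]+[x,y]),.055).round(4))
x,y=235,265; c=g[y:y+50,x:x+50]; n,l,st,ce=cv2.connectedComponentsWithStats(((c[:,:,1]<60)&(c[:,:,2]>125)).astype(np.uint8))
for i in range(1,n):
    if st[i,4]>100: print("cap",st[i],ce[i]+[x,y],onz(im,*(ce[i]+[x,y]),.2392).round(4))
print(proj(im,[.45,-.2016,.2392]))
E
```

```text
bore 110 [ 15  14  20  16 239] [ 0.4485 -0.2037  0.055 ]
bore 130 [ 15  14  20  16 265] [ 0.4485 -0.2037  0.055 ]
bore 150 [ 15  11  21  20 323] [ 0.4495 -0.2034  0.055 ]
cap [  5   9  38  31 937] [258.80042689 289.17822839] [ 0.4504 -0.2017  0.2392]
[258.10946024 289.68419851]
```

```bash
python3 - <<'E'
from h import *
import pickle
M=np.array([.4946,.2258]); O=.0842
bot.movep([*M,.205],[np.pi,0,.61]); bot.sleep(.3)
s=bot.read_state(); M=M+(M-s["tcp_pos"][:2]); print(s["t"],s["tcp_pos"],s["tool_rot"])
print(bot.servo_line([*M,.092+O],rate=.04,until_force=6))
print(bot.servo_line([*M,.074+O],rate=.012,until_force=6))
s=bot.read_state(); print(s["t"],s["tcp_pos"]-[0,0,O],s["wrist_force"],s["wrist_torque"])
im=bot.get_image("scene"); pickle.dump(im,open("im4.pkl","wb"))
E
```

```text
11.3583 [0.49496069 0.22501824 0.20497709] [3.14130349e+00 9.33631872e-05 6.08491870e-01]
False
False
13.875 [0.49429562 0.22664545 0.07407727] [-1.20832143  0.50285276 -1.60580967] [ 0.04823936 -0.00162342 -0.00538106]
```

```bash
python3 - <<'E'
from h import *
M=np.array([.4947,.2256]); O=.0842
r=bot.servo_line([*M,.0065+O],rate=.0055,until_force=16)
s=bot.read_state(); print(r,s["t"],s["tcp_pos"]-[0,0,O],s["wrist_force"],s["wrist_torque"],s["gripper_width"])
E
```

```text
True 21.775 [0.49450375 0.22580062 0.02614665] [-0.70071919 -0.7236722   4.05942932] [-0.08147326  0.10686887 -0.00332052] 0.023113725510332472
```

```bash
python3 - <<'E'
from h import *
import pickle
O=.0842
s=bot.read_state(); p=s["tcp_pos"]; print(s["wrist_force"])
A=bot.get_image("wrist"); B=bot.get_image("scene"); pickle.dump((A,B),open("im5.pkl","wb"))
s=bot.read_state(); print(s["t"],s["wrist_force"],s["tcp_pos"][2]-O)
u,v=proj(B,[.495,.226,.09]).astype(int); a=cv2.resize(B["pixels"][v-40:v+40,u-40:u+40],(396,396),interpolation=cv2.INTER_CUBIC)
u,v=proj(A,[.495,.226,.09]).astype(int); print(u,v); b=cv2.resize(A["pixels"][v-50:v+50,u-50:u+50],(396,396),interpolation=cv2.INTER_CUBIC)
cv2.imwrite("pics/home.png",np.hstack([a,b])[:,:,::-1])
E
```

```text
[-0.70071919 -0.7236722   4.05942932]
21.875 [-0.37375544 -1.314087    5.61873857] 0.02613618505411193
258 226
```

View pics/home.png

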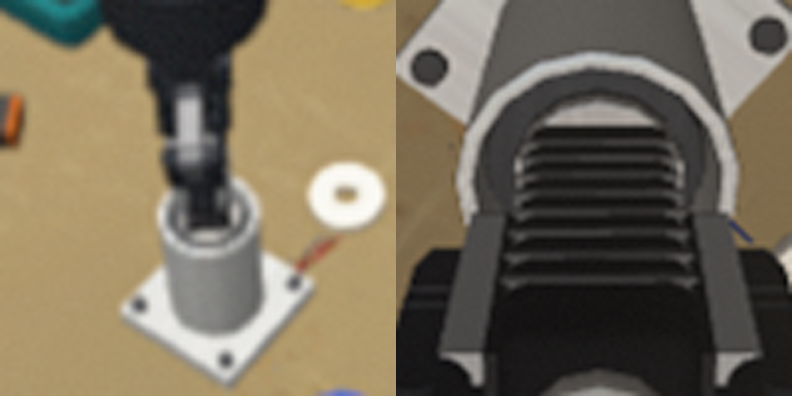

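The collar sits close and concentric on the top core, inside the rim. I'll press gently to confirm it is home.

```bash
python3 - <<'E'
from h import *
O=.0842
M=np.array([.4947,.2256])
s=bot.read_state(); p=s["tcp_pos"]; print(p[2]-O,s["wrist_force"])
for dz in (.0003,.0006,.0009,.0012,.0015,.0018):
    r=bot.servo_line([*M,p[2]-dz],rate=.003,until_force=6); bot.sleep(.1)
    s=bot.read_state(); print(r,dz,s["t"],round(s["tcp_pos"][2]-O,5),s["wrist_force"].round(2))
    if r or s["wrist_force"][2]>14: break
E
```

```text
0.02613618505411193 [-0.37375544 -1.314087    5.61873857]
False 0.0003 22.35 0.02616 [-1.53 -0.98  5.72]
False 0.0006 22.7 0.02612 [-1.45 -1.2   6.88]
False 0.0009 23.05 0.0261 [-1.66 -1.1   8.76]
False 0.0012 23.4 0.02612 [-2.42 -0.02  9.83]
False 0.0015 23.75 0.02608 [-2.52 -1.49 11.54]
False 0.0018 24.1 0.02608 [-3.41 -1.97 14.07]
```

The position stays fixed while the net force rises to about 16 N, so the collar is home. Lifting.

```bash
python3 - <<'E'
from h import *
import pickle
bot.servo_line([.4947,.2256,.125],rate=.03,until_force=30)
bot.servo_line([.4947,.2256,.225],rate=.06,until_force=20); bot.sleep(.4)
s=bot.read_state(); print(s["t"],s["tcp_pos"],s["wrist_force"],s["wrist_torque"])
A=bot.get_image("wrist"); B=bot.get_image("scene"); pickle.dump((A,B),open("im6.pkl","wb"))
u,v=proj(B,[.495,.226,.16]).astype(int); a=cv2.resize(B["pixels"][v-45:v+45,u-45:u+45],(396,396),interpolation=cv2.INTER_CUBIC)
u,v=proj(A,[.495,.226,.16]).astype(int); b=cv2.resize(A["pixels"][v-60:v+60,u-60:u+60],(396,396),interpolation=cv2.INTER_CUBIC)
cv2.imwrite("pics/lift.png",np.hstack([a,b])[:,:,::-1])
E
```

```text
27.0167 [0.49467901 0.22558123 0.22496047] [ 0.93945265  0.05825129 -2.95660332] [-0.02173417  0.0019839  -0.00018084]
```

View pics/lift.png

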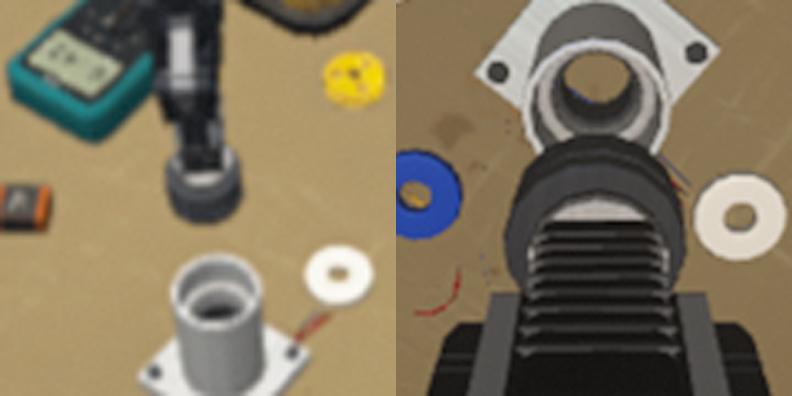

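All three cores hang on the spindle under the collar, seen at (205,190), and the magazine is empty. Now to the stand.

```bash
python3 - <<'E'
from h import *
O=.0842; S=[.4490,-.2038]
bot.movep([*S,.225],[np.pi,0,.61]); bot.sleep(.3)
print(bot.servo_line([*S,.066+O],rate=.06,until_force=8))
print(bot.servo_line([*S,.040+O],rate=.03,until_force=6)); bot.sleep(.2)
s=bot.read_state(); print(s["t"],s["tcp_pos"]-[0,0,O],s["wrist_force"],s["wrist_torque"])
r=bot.servo_line([*S,.026+O],rate=.006,until_force=5); bot.sleep(.1)
s=bot.read_state(); print(r,s["t"],s["tcp_pos"]-[0,0,O],s["wrist_force"],s["wrist_torque"])
E
```

```text
False
False
31.625 [ 0.4491358  -0.20384552  0.04018291] [ 0.21745894 -0.20654609 -2.30491417] [-0.00541792 -0.00096928 -0.01588872]
True 33.1917 [ 0.4491102  -0.20386564  0.0309625 ] [-0.67253232  0.0500751   4.93108807] [ 0.03021382 -0.0154433   0.00081198]
```

The tip is at 0.031 m, exactly where it should be with the collar on the cores and the cores on the stand. Releasing and checking.

```bash
python3 - <<'E'
from h import *
bot.servo_line([.4490,-.2038,.1152],rate=.01,until_force=20)
bot.move_gripper(.085); bot.sleep(.2)
p=bot.read_state()["tcp_pos"]; bot.servo_line([p[0],p[1],.27],rate=.08,until_force=6); bot.sleep(.3)
s=bot.read_state(); print(s["t"],s["tcp_pos"],s["wrist_force"],s["gripper_width"])
A=bot.get_image("wrist"); B=bot.get_image("scene")
u,v=proj(B,[.449,-.204,.08]).astype(int); a=cv2.resize(B["pixels"][v-45:v+45,u-45:u+45],(396,396),interpolation=cv2.INTER_CUBIC)
u,v=proj(A,[.449,-.204,.1]).astype(int); b=cv2.resize(A["pixels"][v-50:v+50,u-50:u+50],(396,396),interpolation=cv2.INTER_CUBIC)
cv2.imwrite("pics/end.png",np.hstack([a,b])[:,:,::-1])
E
```

```text
36.7417 [ 0.44895886 -0.20376361  0.26992153] [-0.15144339 -0.54203536 -0.46617842] 0.08461655830735959
```

View pics/end.png

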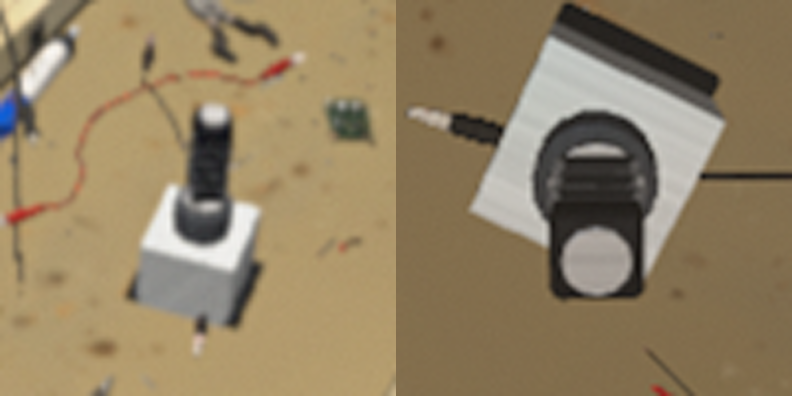

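The spindle stands upright in the stand with the cores flat on its top, and the gripper is clear.

```bash
python3 -c "
from rig import bot
print(bot.hand_in())"
```

```text
the job is handed in; nothing more can be done
None
```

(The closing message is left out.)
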